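# Take the bearing play out of a lens edger's wheel

## Robot

A 6-joint arm with a two-finger parallel gripper is mounted at the origin on the work surface. World frame = base frame: x ahead of the robot, y to its left, z up, the work surface at z = 0. Lengths are in m, angles in rad, forces in N, time in s.
With the tool pointing down it reaches from about 0.375 to 0.9 m from the base axis. Payload 3.1 kg.
Tool frame: the origin (TCP) lies at the very end of the fingers, on their centre line; the grasp point (between the pads) lies 19 mm behind it; z points along the fingers, y is the line along which they close (so a half turn about z gives the same grasp; the last joint's range is limited). The gripper opens to 87 mm and grips with 3 to 60 N. Pads are 19 mm wide; open, the fingers measure 117 mm over their backs; the gripper's body (75 mm by 190 mm) begins 51 mm behind the grasp point.
Start: joints at [-1.425, 0.527, 1.433, -0, 1.181, -0.178], TCP at [0.199, -0.592, 0.223] pointing down, gripper open.
Joint ranges: [-3.08, 3.08], [-0.75, 2.2], [0.22, 2.44], [-1.43, 4.57], [0, 2.65], [-2.85, 2.85]. Speed limits (rad/s): [2.79, 2.79, 3.14, 3.14, 3.14, 3.14].

## Interface

Orientations are given as a unit quaternion [x, y, z, w].
In Python, from rig import status, viewer, robot gives the robot as it stands.
- The arm moves only by the tool arm_command, never from a script. Its arguments are lists of equal length, an entry for each row: "delta_rot": the turn, a rotation vector about the tool's x, y, z in degrees, a list of three; "delta_pos": the shift along the tool's x, y, z in m, a list of three; "gripper": the closure, from -1 (fully open) to 1 (shut). In form: {"delta_rot": [[rx, ry, rz], ...], "delta_pos": [[dx, dy, dz], ...], "gripper": [gripper, ...]}. A call has 1 to 12 rows; each row is the pose to reach, as a shift and turn from the pose commanded when the call began, along the tool's axes at that moment; what a row does not reach only later rows make up. A row lasts 1/12 s, in which the tool goes at most 41.7 mm and 7.16 degrees, less where a joint would pass 70% of its speed; a pose out of reach is approached as far as the arm can. A call with a gripper value outside its range is refused whole. The fingers move at their own pace and stop on an object; "grip_force" is the grip in N (left out, the last holds). Time passes only in rows, so rows that repeat a pose let the fingers close. It gives the time, the measured TCP pose, the force, the opening and the grip force at its end, in the units of the state.
- status.get_obs(): the state, without advancing time (a new reading comes with each control period).
- viewer.camera(name): name is "side" or "top"; returns a dict with "pixels" (420x560x3 uint8, blue, green, red), "fx", "fy", "cx", "cy" (pixels), "k1" (the pictures are not rectified: a ray, as slopes to the right and down, at radius r is drawn at 1 + k1 r^2 times it, then the intrinsics apply), "pose" (4x4, takes a point from camera to world coordinates). Camera axes: x right, y down, z forward; pixel columns grow to the right and rows downward; lengths in m; the calibration is good to about 2 mm. A picture is of the moment at which its call begins. There is no depth.
- robot.hand_in(): hands the job in; it is judged then, once.
The state is a dict: "time": time; "q": joint angles; "joint_velocities": joint speeds; "joint_torque": joint torques, N m; "position": TCP position; "tool_rot": TCP orientation; "ft_force": force on the tool from outside, world axes, zero at the start; "moment": the same for the moment, N m; "grip_width": finger opening in m; "grip_force": force on a finger pad.
Only numpy, scipy, OpenCV 4.12 (cv2) and the standard library are available. Lean on these libraries where they do the work, as an engineer would, in place of code of your own. Each camera call takes 0.05 s, during which the arm holds its last target. There are 200 camera calls.

## Task

The wheel of the bench lens edger wobbles on its axle. Rock its rim gently over against the stop towards the white bearing housing and then over against the stop away from it to feel how much play there is, tighten the knob on the housing clockwise just until the play is gone and the bearing is lightly nipped, then press the rim sideways once more to make sure that it no longer rocks. Let go with the wheel upright, never lean hard on the bearing, and leave the other things on the counter alone.

Things in the scene. Friction and masses are not known exactly. Their poses are not given: they have to be found in the camera images.
- edger: Bench lens edger, bolted down: grey base plate 150 x 250 x 16 mm, origin under its centre. Axle along its y, 95 mm above the counter. Upright wheel near its -y end; white box-shaped bearing housing (85 mm along x, y from 0 to +115 mm, top 110 mm above the counter) on its +y half; a 34 mm neck joins them. Yaw within 0.4 rad.
- wheel: Grinding wheel: aluminium disc with dark band, 110 mm diameter, 18 mm thick, upright, axis along the edger's y; origin at the hub centre, (0, -55, 95) mm in the edger's frame. Spins freely on its axle. Rim top 150 mm above the counter, with free space on both sides of its upper 25 mm.
- collar: Brass bearing collar, 46 mm diameter, behind the wheel; rocks with it; origin at the hub centre. Pushing the wheel against a stop with F newtons at a height h above the hub loads it with F x h / 30 mm (1.8 F at the rim top). More than 40 N on it (about 20 N at the rim top) spoils the bearing.
- rim_top (a point): Topmost point of the wheel's rim, mid-thickness, 55 mm above the hub centre; moves sideways as the wheel rocks. A push of 3 to 6 N here is firm enough to feel a stop; once tightened, such a push should move the wheel less than 0.02 rad.
- rocker (a joint): Rocking angle (rad) of the wheel about the level line through the hub along the edger's x; 0 upright, positive = rim top leans to the housing (+y). Free (0.4 N at the rim) up to a springy stop at the same angle each side; this angle, the play, is hidden, 0.02 to 0.125 rad (1 to 7 mm at the rim top). Past the stop the rim top yields 0.28 mm per newton (10.8 N m/rad).
- knob (a joint): Knob angle (rad), 0 to 3, grows clockwise from above; starts at 0 to 0.15; stiff (0.12 N m), stays where left. Each radian takes 0.1 rad off the play on each side. A further 0.2 rad from where the play is just gone is the right light nip (about 7 N on the collar); under 0.08 rad further is too slack, over 0.32 too tight.
- knob_grip (a point): On the knob's upright axis (62 mm along the edger's +y from its origin), at the height to grip. Black knob, 44 mm across, on a dark base on top of the housing, with a bar grip 14 mm thick, 42 mm long, 32 mm high across it (top 154 mm above the counter, grip point 147 mm); the bar lies along the edger's x at knob 0 and turns with the knob: pinch it across the bar.
- spectacles: Loose folded spectacles, black, 136 x 18 x 42 mm, standing on their rims; leave alone.
- cleaner: Loose white bottle of lens cleaner, 40 mm diameter, 110 mm high; leave alone.
- lens_tray: Loose grey lens tray, 120 x 160 x 30 mm; leave alone.
- driver: Loose screwdriver, 140 mm long, lying; leave alone.

How it is judged:
By the outcome, as a careful person would: the job done as asked, in the order asked, and still so for the second after the job is handed in, with the robot touching nothing.
It also fails if it takes over 70 s, if anything falls off the work surface, if the arm or the gripper's body presses on something with over 40 N, if the wrist force passes 120 N, or if a joint passes its speed limit or range.

## Working session

There is one attempt and no reset: what is moved stays moved. The work goes in short steps, Python scripts to look and compute and a tool call to move; the robot and the scene stay as the last step left them, time stands still between calls to the robot, and variables do not carry over. Pictures are saved under pics/ and viewed, at most 10 in all, crops included, and the job is handed in when it is done.

Besides the shell and the picture viewer there is one more tool, called after ">>>" in YAML: its name, and indented under it one key for each argument. arm_command: Moves the arm, as the interface text tells. Its arguments: {"type":"object","properties":{"delta_rot":{"type":"array","items":{"type":"array","items":{"type":"number"}}},"delta_pos":{"type":"array","items":{"type":"array","items":{"type":"number"}}},"gripper":{"type":"array","items":{"type":"number"}},"grip_force":{"type":"number"}},"required":["delta_rot","delta_pos","gripper"]}

```bash
mkdir -p pics; ls; python3 - <<'E'
from rig import status, viewer
import cv2,pickle
o=status.get_obs();print(o)
for n in("top","side"):
    c=viewer.camera(n);cv2.imwrite(f"pics/{n}0.png",c["pixels"]);pickle.dump(c,open(f"{n}0.pkl","wb"))
    print(n,{k:c[k] for k in c if k!="pixels"})
E
```

```text
pics
{'time': 0.0, 'q': array([-1.42450021e+00,  5.28466814e-01,  1.43391123e+00, -7.67905298e-06,
        1.18137239e+00, -1.78495624e-01]), 'joint_velocities': array([-0.00235225, -0.00021885, -0.00036743,  0.00174193, -0.00253003,
        0.00016489]), 'joint_torque': array([-9.03128512e-04, -4.40043783e+01, -1.76590240e+01,  6.31198031e-02,
        5.82508149e-02, -1.52128173e-04]), 'position': array([ 0.19936464, -0.59157783,  0.22156839]), 'tool_rot': array([ 9.86841934e-01,  1.61684363e-01,  1.38190749e-05, -1.07880604e-03]), 'ft_force': array([-0.18170075,  0.11316113,  0.1851115 ]), 'moment': array([-0.02134541, -0.0134452 ,  0.05229937]), 'grip_force': 0.0, 'grip_width': 0.08670751243881337}
top {'fx': 461.13100042129, 'fy': 461.13100042129, 'cx': 273.5032314720335, 'cy': 210.88853498647256, 'k1': -0.1595705906089257, 'pose': array([[-0.01555784, -0.99761877,  0.06719186,  0.54642643],
       [-0.99918606,  0.01301057, -0.03818298,  0.07607299],
       [ 0.03721785, -0.06773121, -0.99700918,  1.05574308],
       [ 0.        ,  0.        ,  0.        ,  1.        ]])}
side {'fx': 400.6707521712349, 'fy': 400.6707521712349, 'cx': 281.7392230626671, 'cy': 212.90031462202077, 'k1': -0.08279541126583316, 'pose': array([[ 0.99788125, -0.05121951,  0.04011957,  0.54667522],
       [-0.06053374, -0.50488851,  0.86105938, -0.71874433],
       [-0.02384713, -0.8616636 , -0.50691928,  0.57834432],
       [ 0.        ,  0.        ,  0.        ,  1.        ]])}
```

View pics/top0.png

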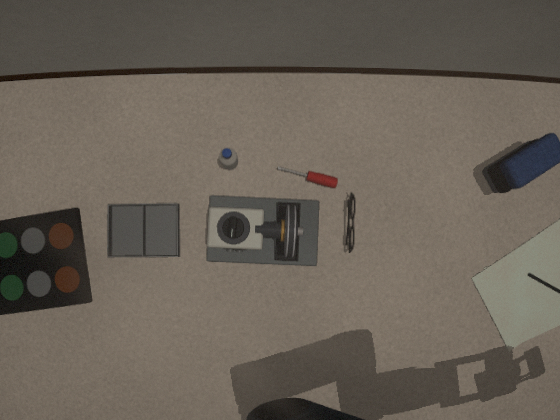

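View pics/side0.png

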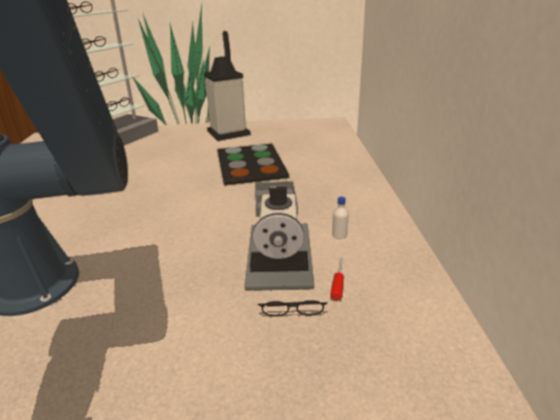

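The top view shows the edger at about (263,230), with the knob at (234,228), the wheel at (289,231) and the housing to the left (+y). The spectacles stand at (350,222), near the wheel's free side. I'll measure the plate, housing and knob from the top view.

```bash
cat > h.py <<'E'
import numpy as np,cv2,pickle
def ray(c,px):
    K=np.array([[c["fx"],0,c["cx"]],[0,c["fy"],c["cy"]],[0,0,1.]])
    s=cv2.undistortPoints(np.array(px,float).reshape(-1,1,2),K,np.array([c["k1"],0,0,0.]))[:,0]
    d=np.c_[s,np.ones(len(s))]@c["pose"][:3,:3].T
    return c["pose"][:3,3],d
def onz(c,px,z):
    p,d=ray(c,px);return p+d*((z-p[2])/d[:,2])[:,None]
def pix(c,P):
    K=np.array([[c["fx"],0,c["cx"]],[0,c["fy"],c["cy"]],[0,0,1.]])
    T=np.linalg.inv(c["pose"]);r=cv2.Rodrigues(T[:3,:3])[0]
    return cv2.projectPoints(np.array(P,float),r,T[:3,3],K,np.array([c["k1"],0,0,0.]))[0][:,0]
E
python3 - <<'E'
from h import *
c=pickle.load(open("top0.pkl","rb"));im=c["pixels"]
hsv=cv2.cvtColor(im,cv2.COLOR_BGR2HSV)
print(im[215,268],im[262,240],im[180,260],im[245,215])
roi=np.zeros(im.shape[:2],np.uint8);roi[185:275,195:330]=1
lab=cv2.cvtColor(im,cv2.COLOR_BGR2LAB).astype(int)
bg=lab[180,260]
def rect(m,z,name):
    m=cv2.morphologyEx(m.astype(np.uint8)*roi,cv2.MORPH_CLOSE,np.ones((5,5)))
    k=max(cv2.findContours(m,0,2)[0],key=cv2.contourArea)
    b=cv2.boxPoints(cv2.minAreaRect(k));P=onz(c,b,z)
    print(name,b.round(1).tolist(),"\n",P.round(4).tolist(),P.mean(0).round(4),[np.linalg.norm(P[i]-P[i-1]).round(4) for i in range(4)])
    e=P[1]-P[0];f=P[2]-P[1]
    print([np.round((np.arctan2(-v[0],v[1])+np.pi/2)%np.pi-np.pi/2,4) for v in(e,f)])
rect(np.linalg.norm((lab-bg)[...,1:],axis=2)>5,.016,"plate")
rect((im.min(2)>115),.110,"housing")
cv2.imwrite("pics/crop.png",cv2.resize(im[185:275,195:330],None,fx=5.9,fy=5.9,interpolation=2))
E
```

```text
[73 77 78] [65 70 71] [102 114 125] [116 128 133]
plate [[206.5, 260.79998779296875], [209.1999969482422, 195.3000030517578], [318.8999938964844, 200.0], [316.1000061035156, 265.3999938964844]] 
 [[0.5063, 0.1886, 0.016], [0.6537, 0.1812, 0.016], [0.6401, -0.0675, 0.016], [0.4918, -0.058, 0.016]] [0.5729 0.0611 0.016 ] [np.float64(0.2471), np.float64(0.1476), np.float64(0.249), np.float64(0.1486)]
[np.float64(1.5205), np.float64(-0.0549)]
housing [[208.5, 244.89999389648438], [210.39999389648438, 207.89999389648438], [261.79998779296875, 210.5], [259.8999938964844, 247.5]] 
 [[0.5422, 0.1739, 0.11], [0.618, 0.1695, 0.11], [0.6113, 0.064, 0.11], [0.5355, 0.0688, 0.11]] [0.5767 0.1191 0.11  ] [np.float64(0.1053), np.float64(0.0759), np.float64(0.1058), np.float64(0.076)]
[np.float64(1.5131), np.float64(-0.0631)]
```

View pics/crop.png

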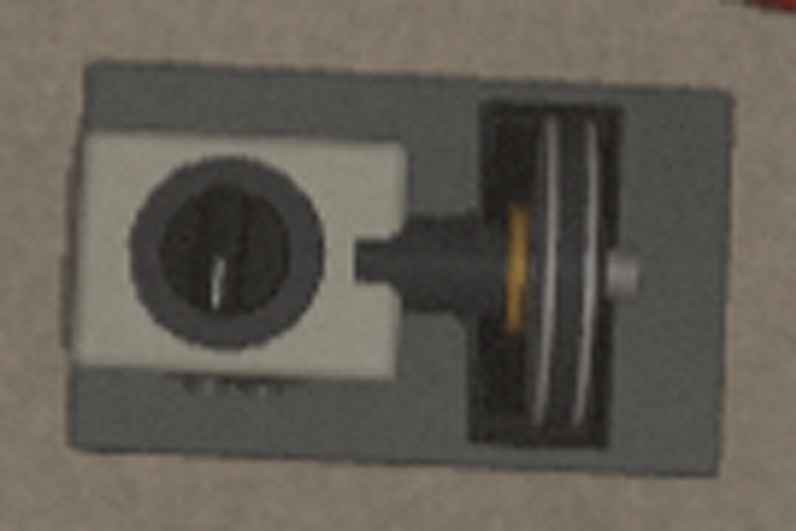

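The plate measures 248 x 148 mm, which fits. The edger origin is about (0.573, 0.061) with yaw about -0.057. I'll approach with the tool half-turned, so the wrist has room to turn the knob clockwise.

>>> arm_command:
  delta_rot:
    - [0,0,-79]
    - [0,0,-79]
    - [0,0,-79]
    - [0,0,-79]
    - [0,0,-79]
    - [0,0,-79]
    - [0,0,-79]
    - [0,0,-79]
    - [0,0,-79]
    - [0,0,-79]
    - [0,0,-79]
    - [0,0,-79]
  delta_pos:
    - [0.27,-0.224,-0.02]
    - [0.27,-0.224,-0.02]
    - [0.27,-0.224,-0.02]
    - [0.27,-0.224,-0.02]
    - [0.27,-0.224,-0.02]
    - [0.27,-0.224,-0.02]
    - [0.27,-0.224,-0.02]
    - [0.27,-0.224,-0.02]
    - [0.27,-0.224,-0.02]
    - [0.27,-0.224,-0.02]
    - [0.27,-0.224,-0.02]
    - [0.27,-0.224,-0.02]
  gripper: [0,0,0,0,0,0,0,0,0,0,0,0]
  grip_force: 40

```text
time: 1.1
position: [0.384, -0.293, 0.2424]
tool_rot: [0.657, 0.754, 0.0, -0.0]
ft_force: [-0.4, -0.3, 0.2]
grip_width: 0.0436
grip_force: 0.0
```

```bash
cat >> h.py <<'E'
from scipy.spatial.transform import Rotation as R
O=np.array([.573,.0611,0]);YAW=-.057
def E(p): return R.from_euler('z',-YAW).apply(np.array(p)-O)   # world -> edger
def W(p): return R.from_euler('z',YAW).apply(np.array(p))+O
def to(p,k=0,o=None):   # world target, knob turn k: delta in tool axes, deg
    from rig import status
    o=o or status.get_obs(); r=R.from_quat(o["tool_rot"])
    g=R.from_euler('z',YAW+np.pi-k)*R.from_euler('x',np.pi)
    print("pos",r.inv().apply(np.array(p)-o["position"]).round(4),"rot",(r.inv()*g).as_rotvec(degrees=True).round(2))
def st():
    from rig import status
    o=status.get_obs();print("t%.2f"%o["time"],"E",(E(o["position"])*1e3).round(2),"F",R.from_euler('z',-YAW).apply(o["ft_force"]).round(2),"M",o["moment"].round(3),"w%.2f gf%.1f q6 %.2f"%(o["grip_width"]*1e3,o["grip_force"],o["q"][5]))
E
python3 - <<'E'
from h import *
st();to(W([0,-.055,.24]))
c=pickle.load(open("top0.pkl","rb"))
print(E(onz(c,[[233.3,227.7]],.14)),E(onz(c,[[233.7,227.7]],.112)))
print(E(onz(c,np.array([[570,260]])/5.9+[195,185],.148)))
E
```

```text
t1.10 E [-168.49 -364.24  242.38] F [-0.4  -0.31  0.2 ] M [-0.04  -0.103 -0.052] w43.61 gf0.0 q6 -1.02
pos [0.2711 0.2248 0.0024] rot [ 0.000e+00 -4.000e-02 -7.891e+01]
[[-0.00066716  0.06026579  0.14      ]] [[0.00018537 0.06088101 0.112     ]]
[[ 0.0013251  -0.05499233  0.148     ]]
```

>>> arm_command:
  delta_rot:
    - [0,0,-79]
    - [0,0,-79]
    - [0,0,-79]
    - [0,0,-79]
    - [0,0,-79]
    - [0,0,-79]
    - [0,0,-79]
    - [0,0,-79]
    - [0,0,-79]
    - [0,0,-79]
    - [0,0,-79]
    - [0,0,-79]
  delta_pos:
    - [0.271,0.225,0.002]
    - [0.271,0.225,0.002]
    - [0.271,0.225,0.002]
    - [0.271,0.225,0.002]
    - [0.271,0.225,0.002]
    - [0.271,0.225,0.002]
    - [0.271,0.225,0.002]
    - [0.271,0.225,0.002]
    - [0.271,0.225,0.002]
    - [0.271,0.225,0.002]
    - [0.271,0.225,0.002]
    - [0.271,0.225,0.002]
  gripper: [0,0,0,0,0,0,0,0,0,0,0,0]

```text
time: 2.1
position: [0.571, 0.005, 0.24]
tool_rot: [0.03, 1.0, 0.0, -0.001]
ft_force: [-0.7, 0.0, 0.6]
grip_width: 0.0437
grip_force: 0.0
```

```bash
python3 - <<'E'
from h import *
from rig import viewer
st();to(W([0,-.055,.17]));to(W([0,-.055,.143]))
c=viewer.camera("side");u,v=pix(c,[W([0,-.055,.15])])[0];print(u,v)
x,y=int(u),int(v);cv2.imwrite("pics/s1.png",cv2.resize(c["pixels"][y-70:y+80,x-100:x+100],None,fx=4,fy=4,interpolation=2))
E
```

```text
t2.10 E [  1.18 -56.17 239.96] F [-0.69 -0.02  0.62] M [ 0.142 -0.182 -0.056] w43.72 gf0.0 q6 -1.70
pos [0.0011 0.0012 0.07  ] rot [ 0.   -0.06 -0.12]
pos [0.0011 0.0012 0.097 ] rot [ 0.   -0.06 -0.12]
276.7321668378697 213.79946174037076
```

View pics/s1.png

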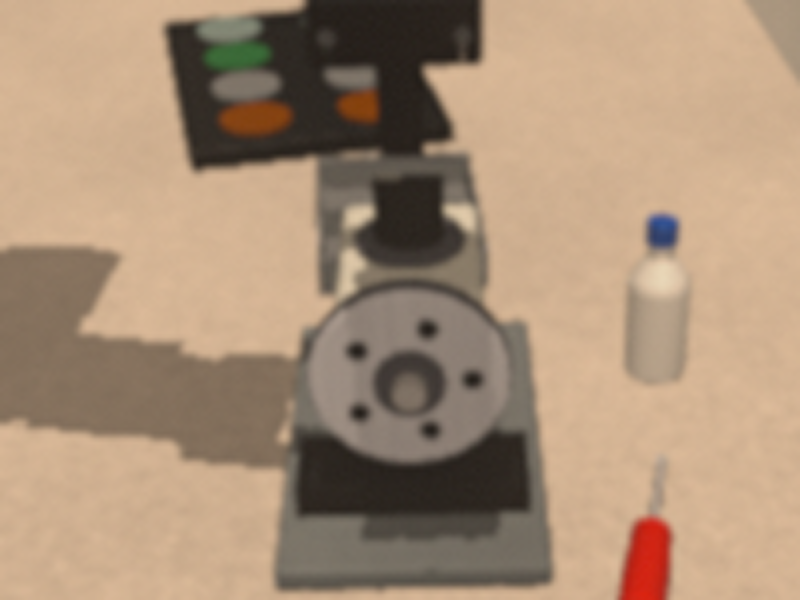

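The side crop shows the wheel rim top at crop (408,285) and the fingers centred above it at (402,150). I'm lowering the fingers to straddle the rim.

>>> arm_command:
  delta_rot:
    - [0,0,0]
    - [0,0,0]
    - [0,0,0]
    - [0,0,0]
    - [0,0,0]
    - [0,0,0]
  delta_pos:
    - [0.001,0.001,0.035]
    - [0.001,0.001,0.07]
    - [0.001,0.001,0.09]
    - [0.001,0.001,0.097]
    - [0.001,0.001,0.097]
    - [0.001,0.001,0.097]
  gripper: [0,0,0,0,0,0]

```text
time: 2.65
position: [0.5707, 0.0051, 0.144]
tool_rot: [0.031, 1.0, -0.0, 0.0]
ft_force: [-0.2, -0.0, 0.7]
grip_width: 0.0433
grip_force: 0.0
```

```bash
python3 -c "
from h import *
st()"
```

```text
t2.65 E [  0.87 -56.07 144.04] F [-0.22 -0.04  0.68] M [ 0.05  -0.158  0.02 ] w43.26 gf0.0 q6 -1.70
```

>>> arm_command:
  delta_rot:
    - [0,0,0]
    - [0,0,0]
    - [0,0,0]
    - [0,0,0]
    - [0,0,0]
    - [0,0,0]
    - [0,0,0]
    - [0,0,0]
  delta_pos:
    - [0,0.002,0]
    - [0,0.004,0]
    - [0,0.006,0]
    - [0,0.008,0]
    - [0,0.01,0]
    - [0,0.012,0]
    - [0,0.0125,0]
    - [0,0.0125,0]
  gripper: [0,0,0,0,0,0,0,0]

```text
time: 3.32
position: [0.5708, 0.0184, 0.1436]
tool_rot: [0.029, 1.0, -0.0, -0.0]
ft_force: [-0.8, 0.5, -0.4]
grip_width: 0.0434
grip_force: 0.0
```

```bash
python3 -c "
from h import *
st()"
```

```text
t3.32 E [  0.21 -42.77 143.6 ] F [-0.86  0.42 -0.39] M [ 0.111 -0.146  0.023] w43.40 gf0.0 q6 -1.68
```

>>> arm_command:
  delta_rot:
    - [0,0,0]
    - [0,0,0]
    - [0,0,0]
    - [0,0,0]
    - [0,0,0]
  delta_pos:
    - [0,0.0005,0]
    - [0,0.001,0]
    - [0,0.0015,0]
    - [0,0.002,0]
    - [0,0.002,0]
  gripper: [0,0,0,0,0]

```text
time: 3.73
position: [0.5709, 0.0201, 0.1435]
tool_rot: [0.03, 1.0, -0.0, -0.0]
ft_force: [0.9, 0.2, 0.3]
grip_width: 0.043
grip_force: 0.0
```

```bash
python3 -c "
from h import *
st()"
```

```text
t3.73 E [  0.24 -41.05 143.52] F [0.84 0.27 0.3 ] M [ 0.075 -0.14  -0.029] w42.97 gf0.0 q6 -1.67
```

>>> arm_command:
  delta_rot:
    - [0,0,0]
    - [0,0,0]
    - [0,0,0]
    - [0,0,0]
  delta_pos:
    - [0,0.0005,0]
    - [0,0.001,0]
    - [0,0.001,0]
    - [0,0.001,0]
  gripper: [0,0,0,0]

```text
time: 4.07
position: [0.571, 0.0211, 0.1436]
tool_rot: [0.03, 1.0, -0.0, 0.0]
ft_force: [0.1, -0.5, -0.1]
grip_width: 0.0434
grip_force: 0.1
```

```bash
python3 -c "
from h import *
st()"
```

```text
t4.07 E [  0.29 -40.05 143.58] F [ 0.14 -0.45 -0.11] M [ 0.064 -0.116  0.028] w43.40 gf0.1 q6 -1.67
```

>>> arm_command:
  delta_rot:
    - [0,0,0]
    - [0,0,0]
    - [0,0,0]
    - [0,0,0]
  delta_pos:
    - [0,0.0005,0]
    - [0,0.001,0]
    - [0,0.001,0]
    - [0,0.001,0]
  gripper: [0,0,0,0]

```text
time: 4.4
position: [0.5711, 0.0222, 0.1436]
tool_rot: [0.03, 1.0, 0.0, 0.0]
ft_force: [-0.0, 0.2, 0.0]
grip_width: 0.0433
grip_force: 0.1
```

```bash
python3 -c "
from h import *
st()"
```

```text
t4.40 E [  0.31 -38.99 143.56] F [-0.04  0.2   0.04] M [ 0.038 -0.126 -0.022] w43.33 gf0.1 q6 -1.67
```

>>> arm_command:
  delta_rot:
    - [0,0,0]
    - [0,0,0]
    - [0,0,0]
    - [0,0,0]
  delta_pos:
    - [0,0.0005,0]
    - [0,0.001,0]
    - [0,0.001,0]
    - [0,0.001,0]
  gripper: [0,0,0,0]

```text
time: 4.73
position: [0.5711, 0.0231, 0.1436]
tool_rot: [0.03, 1.0, -0.0, 0.0]
ft_force: [0.3, -1.1, -0.0]
grip_width: 0.0435
grip_force: 0.3
```

```bash
python3 -c "
from h import *
st()"
```

```text
t4.73 E [  0.31 -38.09 143.6 ] F [ 0.37 -1.07 -0.04] M [-0.036 -0.174 -0.012] w43.53 gf0.3 q6 -1.67
```

>>> arm_command:
  delta_rot:
    - [0,0,0]
    - [0,0,0]
    - [0,0,0]
    - [0,0,0]
  delta_pos:
    - [0,0.0005,0]
    - [0,0.0008,0]
    - [0,0.0008,0]
    - [0,0.0008,0]
  gripper: [0,0,0,0]

```text
time: 5.07
position: [0.5712, 0.0237, 0.1436]
tool_rot: [0.03, 1.0, -0.0, 0.0]
ft_force: [0.7, -2.4, 0.9]
grip_width: 0.0434
grip_force: 1.0
```

```bash
python3 -c "
from h import *
st()"
```

```text
t5.07 E [  0.34 -37.49 143.62] F [ 0.82 -2.41  0.93] M [-0.279 -0.035  0.035] w43.40 gf1.0 q6 -1.67
```

>>> arm_command:
  delta_rot:
    - [0,0,0]
    - [0,0,0]
    - [0,0,0]
    - [0,0,0]
  delta_pos:
    - [0,0.0005,0]
    - [0,0.0005,0]
    - [0,0.0005,0]
    - [0,0.0005,0]
  gripper: [0,0,0,0]

```text
time: 5.4
position: [0.5713, 0.0241, 0.1437]
tool_rot: [0.03, 1.0, -0.0, 0.0]
ft_force: [-0.6, -3.3, 1.6]
grip_width: 0.0438
grip_force: 1.5
```

```bash
python3 -c "
from h import *
st()"
```

```text
t5.40 E [  0.37 -36.99 143.65] F [-0.4  -3.36  1.57] M [-0.408 -0.056 -0.001] w43.78 gf1.5 q6 -1.66
```

>>> arm_command:
  delta_rot:
    - [0,0,0]
    - [0,0,0]
    - [0,0,0]
    - [0,0,0]
  delta_pos:
    - [0,0.0005,0]
    - [0,0.0007,0]
    - [0,0.0007,0]
    - [0,0.0007,0]
  gripper: [0,0,0,0]

```text
time: 5.73
position: [0.5713, 0.0248, 0.1436]
tool_rot: [0.03, 1.0, -0.0, 0.0]
ft_force: [-0.8, -4.0, 1.6]
grip_width: 0.0439
grip_force: 2.2
```

```bash
python3 -c "
from h import *
st()"
```

```text
t5.73 E [  0.39 -36.35 143.65] F [-0.58 -4.04  1.65] M [-0.688 -0.085 -0.013] w43.86 gf2.2 q6 -1.66
```

>>> arm_command:
  delta_rot:
    - [0,0,0]
    - [0,0,0]
    - [0,0,0]
  delta_pos:
    - [0,0,0]
    - [0,0,0]
    - [0,0,0]
  gripper: [0,0,0]

```text
time: 5.98
position: [0.5713, 0.0249, 0.1437]
tool_rot: [0.03, 1.0, -0.0, 0.0]
ft_force: [-0.9, -4.4, 3.1]
grip_width: 0.0436
grip_force: 2.3
```

```bash
python3 -c "
from h import *
st()"
```

```text
t5.98 E [  0.41 -36.24 143.65] F [-0.65 -4.43  3.11] M [-0.743 -0.032  0.015] w43.60 gf2.3 q6 -1.66
```

>>> arm_command:
  delta_rot:
    - [0,0,0]
    - [0,0,0]
    - [0,0,0]
    - [0,0,0]
    - [0,0,0]
    - [0,0,0]
    - [0,0,0]
    - [0,0,0]
    - [0,0,0]
    - [0,0,0]
    - [0,0,0]
    - [0,0,0]
  delta_pos:
    - [0,-0.004,0]
    - [0,-0.014,0]
    - [0,-0.022,0]
    - [0,-0.024,0]
    - [0,-0.026,0]
    - [0,-0.028,0]
    - [0,-0.029,0]
    - [0,-0.03,0]
    - [0,-0.031,0]
    - [0,-0.032,0]
    - [0,-0.032,0]
    - [0,-0.032,0]
  gripper: [0,0,0,0,0,0,0,0,0,0,0,0]

```text
time: 6.98
position: [0.5693, -0.0068, 0.1435]
tool_rot: [0.03, 1.0, -0.0, -0.0]
ft_force: [0.4, 0.7, 0.3]
grip_width: 0.0438
grip_force: 0.1
```

```bash
python3 -c "
from h import *
st()"
```

```text
t6.98 E [  0.2  -68.03 143.54] F [0.39 0.69 0.29] M [ 0.193 -0.151 -0.001] w43.76 gf0.1 q6 -1.72
```

>>> arm_command:
  delta_rot:
    - [0,0,0]
    - [0,0,0]
    - [0,0,0]
    - [0,0,0]
  delta_pos:
    - [0,-0.0005,0]
    - [0,-0.001,0]
    - [0,-0.001,0]
    - [0,-0.001,0]
  gripper: [0,0,0,0]

```text
time: 7.32
position: [0.5693, -0.0079, 0.1436]
tool_rot: [0.03, 1.0, 0.0, -0.0]
ft_force: [0.1, 0.3, -0.0]
grip_width: 0.0431
grip_force: 0.2
```

```bash
python3 -c "
from h import *
st()"
```

```text
t7.32 E [  0.2  -69.05 143.55] F [ 0.09  0.29 -0.04] M [ 0.221 -0.107  0.007] w43.12 gf0.2 q6 -1.72
```

>>> arm_command:
  delta_rot:
    - [0,0,0]
    - [0,0,0]
    - [0,0,0]
    - [0,0,0]
  delta_pos:
    - [0,-0.0005,0]
    - [0,-0.001,0]
    - [0,-0.001,0]
    - [0,-0.001,0]
  gripper: [0,0,0,0]

```text
time: 7.65
position: [0.5692, -0.0089, 0.1436]
tool_rot: [0.03, 1.0, -0.0, 0.0]
ft_force: [0.2, 0.2, 0.3]
grip_width: 0.0437
grip_force: 0.2
```

```bash
python3 -c "
from h import *
st()"
```

```text
t7.65 E [  0.23 -70.13 143.56] F [0.2  0.25 0.33] M [ 0.127 -0.19   0.018] w43.73 gf0.2 q6 -1.72
```

>>> arm_command:
  delta_rot:
    - [0,0,0]
    - [0,0,0]
    - [0,0,0]
    - [0,0,0]
  delta_pos:
    - [0,-0.0005,0]
    - [0,-0.001,0]
    - [0,-0.001,0]
    - [0,-0.001,0]
  gripper: [0,0,0,0]

```text
time: 7.98
position: [0.5692, -0.0099, 0.1436]
tool_rot: [0.03, 1.0, 0.0, 0.0]
ft_force: [-0.2, -0.1, 1.1]
grip_width: 0.0436
grip_force: 0.3
```

```bash
python3 -c "
from h import *
st()"
```

```text
t7.98 E [  0.22 -71.08 143.59] F [-0.18 -0.1   1.07] M [ 0.2   -0.143 -0.035] w43.56 gf0.3 q6 -1.73
```

>>> arm_command:
  delta_rot:
    - [0,0,0]
    - [0,0,0]
    - [0,0,0]
    - [0,0,0]
  delta_pos:
    - [0,-0.0005,0]
    - [0,-0.0007,0]
    - [0,-0.0007,0]
    - [0,-0.0007,0]
  gripper: [0,0,0,0]

```text
time: 8.32
position: [0.5691, -0.0104, 0.1436]
tool_rot: [0.03, 1.0, 0.0, 0.0]
ft_force: [0.7, 1.6, 0.5]
grip_width: 0.0433
grip_force: 0.9
```

```bash
python3 -c "
from h import *
st()"
```

```text
t8.32 E [  0.23 -71.57 143.61] F [0.56 1.61 0.5 ] M [ 0.426 -0.151  0.02 ] w43.35 gf0.9 q6 -1.73
```

>>> arm_command:
  delta_rot:
    - [0,0,0]
    - [0,0,0]
    - [0,0,0]
    - [0,0,0]
  delta_pos:
    - [0,-0.0004,0]
    - [0,-0.0008,0]
    - [0,-0.0008,0]
    - [0,-0.0008,0]
  gripper: [0,0,0,0]

```text
time: 8.65
position: [0.5691, -0.011, 0.1436]
tool_rot: [0.03, 1.0, 0.0, 0.0]
ft_force: [-0.3, 3.1, 1.8]
grip_width: 0.0431
grip_force: 1.6
```

```bash
python3 -c "
from h import *
st()"
```

```text
t8.65 E [  0.21 -72.23 143.63] F [-0.46  3.03  1.76] M [ 0.658 -0.18   0.032] w43.09 gf1.6 q6 -1.73
```

>>> arm_command:
  delta_rot:
    - [0,0,0]
    - [0,0,0]
    - [0,0,0]
    - [0,0,0]
  delta_pos:
    - [0,-0.0004,0]
    - [0,-0.0006,0]
    - [0,-0.0006,0]
    - [0,-0.0006,0]
  gripper: [0,0,0,0]

```text
time: 8.98
position: [0.5691, -0.0116, 0.1436]
tool_rot: [0.03, 1.0, 0.0, 0.0]
ft_force: [0.8, 3.9, 2.4]
grip_width: 0.0432
grip_force: 2.4
```

```bash
python3 -c "
from h import *
st()"
```

```text
t8.98 E [  0.21 -72.85 143.62] F [0.62 3.95 2.42] M [ 0.945 -0.242  0.025] w43.18 gf2.4 q6 -1.73
```

The play is about 0.077 rad: the stops lie at c = -38.15 and -71.0 mm, with an opening of 43.4 mm. I'll bring the wheel back upright, centre the gripper and lift.

>>> arm_command:
  delta_rot:
    - [0,0,0]
    - [0,0,0]
    - [0,0,0]
    - [0,0,0]
    - [0,0,0]
    - [0,0,0]
    - [0,0,0]
    - [0,0,0]
    - [0,0,0]
    - [0,0,0]
    - [0,0,0]
  delta_pos:
    - [0,0.008,0]
    - [0,0.018,0]
    - [0,0.023,0]
    - [0,0.026,0]
    - [0,0.028,0]
    - [0,0.03,0]
    - [0,0.031,0]
    - [0,0.031,0]
    - [0,0.026,0]
    - [0,0.0183,0]
    - [0,0.0183,0]
  gripper: [0,0,0,0,0,0,0,0,0,0,0]

```text
time: 9.9
position: [0.5702, 0.0047, 0.1436]
tool_rot: [0.03, 1.0, -0.0, 0.0]
ft_force: [0.0, 1.5, -0.6]
grip_width: 0.0434
grip_force: 0.0
```

>>> arm_command:
  delta_rot:
    - [0,0,0]
    - [0,0,0]
    - [0,0,0]
    - [0,0,0]
    - [0,0,0]
    - [0,0,0]
    - [0,0,5.7]
    - [0,0,5.7]
    - [0,0,5.7]
  delta_pos:
    - [0,0,-0.02]
    - [0,0,-0.05]
    - [0,0.02,-0.06]
    - [0,0.05,-0.06]
    - [0,0.085,-0.06]
    - [0,0.11,-0.06]
    - [0,0.1165,-0.06]
    - [0,0.1165,-0.06]
    - [0,0.1165,-0.06]
  gripper: [0,0,0,0,0,0,0,0,0]

```text
time: 10.65
position: [0.5769, 0.1225, 0.2034]
tool_rot: [0.078, 0.997, -0.0, -0.0]
ft_force: [0.1, -0.0, 0.4]
grip_width: 0.0437
grip_force: 0.0
```

```bash
python3 - <<'E'
from h import *
from rig import viewer
st();to(W([0,.0622,.128]),.1)
c=viewer.camera("side");u,v=pix(c,[W([0,.062,.15])])[0]
x,y=int(u),int(v);cv2.imwrite("pics/s2.png",cv2.resize(c["pixels"][y-60:y+60,x-80:x+80],None,fx=5,fy=5,interpolation=2))
E
```

```text
t10.65 E [  0.4   61.48 203.44] F [ 0.14 -0.02  0.42] M [ 0.107 -0.127 -0.015] w43.75 gf0.0 q6 -1.39
pos [0.0005 0.0007 0.0754] rot [-0.03 -0.01  0.07]
```

View pics/s2.png

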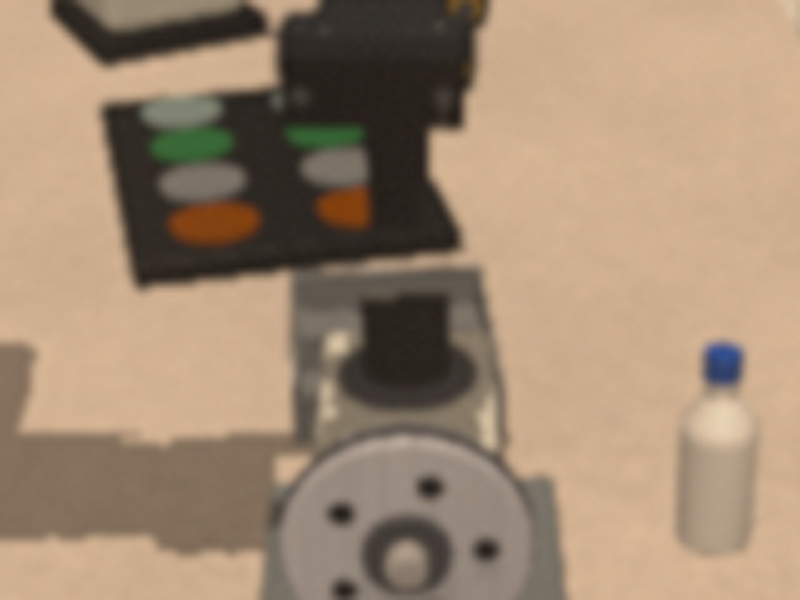

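The bar is at crop (405,330), directly under the fingers at (400,200), and the wheel looks upright. I'll descend and close lightly at 3 N, too weak to turn the knob, to read the bar angle from the opening.

>>> arm_command:
  delta_rot:
    - [0,0,0]
    - [0,0,0]
    - [0,0,0]
    - [0,0,0]
    - [0,0,0]
    - [0,0,0]
    - [0,0,0]
    - [0,0,0]
    - [0,0,0]
    - [0,0,0]
    - [0,0,0]
  delta_pos:
    - [0,0.0006,0.03]
    - [0,0.0006,0.055]
    - [0,0.0006,0.07]
    - [0,0.0006,0.075]
    - [0,0.0006,0.075]
    - [0,0.0006,0.075]
    - [0,0.0006,0.075]
    - [0,0.0006,0.075]
    - [0,0.0006,0.075]
    - [0,0.0006,0.075]
    - [0,0.0006,0.075]
  gripper: [0,0,0,0,1,1,1,1,1,1,1]
  grip_force: 3

```text
time: 11.62
position: [0.5777, 0.1233, 0.1295]
tool_rot: [0.079, 0.997, 0.0, 0.001]
ft_force: [-0.1, -0.3, 3.4]
grip_width: 0.0144
grip_force: 3.0
```

```bash
python3 -c "
from h import *
st();to(W([0,.0622,.128]),.1)"
```

```text
t11.62 E [  1.2   62.35 129.53] F [-0.12 -0.32  3.4 ] M [ 0.098 -0.181  0.012] w14.38 gf3.0 q6 -1.39
pos [ 0.0012 -0.0003  0.0015] rot [ 0.01  0.11 -0.07]
```

>>> arm_command:
  delta_rot:
    - [0,0,0]
    - [0,0,0]
  delta_pos:
    - [0,0,0]
    - [0,0,0]
  gripper: [1,1]

```text
time: 11.78
position: [0.5777, 0.1233, 0.1294]
tool_rot: [0.079, 0.997, 0.0, 0.001]
ft_force: [-0.3, -0.2, 3.8]
grip_width: 0.0147
grip_force: 3.0
```

```bash
python3 -c "
from h import *
st();to(W([0,.0622,.128]),.1)"
```

```text
t11.78 E [  1.18  62.34 129.37] F [-0.32 -0.17  3.83] M [ 0.064 -0.153  0.07 ] w14.73 gf3.0 q6 -1.39
pos [ 0.0012 -0.0003  0.0014] rot [ 0.01  0.1  -0.08]
```

>>> arm_command:
  delta_rot:
    - [0,0,2.3]
    - [0,0,2.3]
    - [0,0,2.3]
    - [0,0,2.3]
  delta_pos:
    - [0,0,-0.002]
    - [0,0,-0.002]
    - [0,0,-0.002]
    - [0,0,-0.002]
  gripper: [1,1,1,1]

```text
time: 12.12
position: [0.5773, 0.1233, 0.1304]
tool_rot: [0.099, 0.995, 0.0, 0.0]
ft_force: [1.2, 1.0, -0.2]
grip_width: 0.0157
grip_force: 2.9
```

```bash
python3 -c "
from h import *
st();to(W([0,.0622,.128]),.1)"
```

```text
t12.12 E [  0.71  62.32 130.41] F [ 1.11  1.03 -0.15] M [ 0.151 -0.332  0.021] w15.70 gf2.9 q6 -1.35
pos [ 0.0007 -0.0002  0.0024] rot [ 0.01  0.01 -2.36]
```

>>> arm_command:
  delta_rot:
    - [0,0,-4.6]
    - [0,0,-4.6]
    - [0,0,-4.6]
    - [0,0,-4.6]
  delta_pos:
    - [0,0,0]
    - [0,0,0]
    - [0,0,0]
    - [0,0,0]
  gripper: [1,1,1,1]

```text
time: 12.45
position: [0.5769, 0.1233, 0.1304]
tool_rot: [0.06, 0.998, 0.0, -0.0]
ft_force: [0.9, 1.4, -0.8]
grip_width: 0.0139
grip_force: 3.0
```

```bash
python3 -c "
from h import *
st();to(W([0,.0622,.128]),.1)"
```

```text
t12.45 E [  0.4   62.34 130.36] F [ 0.79  1.4  -0.85] M [ 0.276 -0.246  0.077] w13.95 gf3.0 q6 -1.43
pos [ 0.0004 -0.0002  0.0024] rot [ 0.   -0.02  2.14]
```

The opening was 15.7, 14.5 and 13.95 mm at gripper angles of 0.14, 0.10 and 0.063 rad. That puts the knob at about 0.06 rad, so the pads are aligned now. I'll grip firmly and turn 54.5° clockwise (0.95 rad).

>>> arm_command:
  delta_rot:
    - [0,0,0]
    - [0,0,0]
    - [0,0,0]
  delta_pos:
    - [0,0,0]
    - [0,0,0]
    - [0,0,0]
  gripper: [1,1,1]
  grip_force: 40

```text
time: 12.7
position: [0.5769, 0.1233, 0.1304]
tool_rot: [0.06, 0.998, 0.0, -0.0]
ft_force: [0.9, 1.2, -0.9]
grip_width: 0.0136
grip_force: 40.0
```

```bash
python3 -c "
from h import *
st();to(W([0,.0622,.128]),.063)"
```

```text
t12.70 E [  0.38  62.35 130.36] F [ 0.87  1.22 -0.86] M [ 0.278 -0.245  0.002] w13.63 gf40.0 q6 -1.43
pos [ 0.0004 -0.0002  0.0024] rot [ 0.01 -0.02  0.05]
```

>>> arm_command:
  delta_rot:
    - [0,0,5]
    - [0,0,10]
    - [0,0,15]
    - [0,0,20]
    - [0,0,25]
    - [0,0,30]
    - [0,0,35]
    - [0,0,40]
    - [0,0,45]
    - [0,0,50]
    - [0,0,54.5]
    - [0,0,54.5]
  delta_pos:
    - [0,0,0]
    - [0,0,0]
    - [0,0,0]
    - [0,0,0]
    - [0,0,0]
    - [0,0,0]
    - [0,0,0]
    - [0,0,0]
    - [0,0,0]
    - [0,0,0]
    - [0,0,0]
    - [0,0,0]
  gripper: [1,1,1,1,1,1,1,1,1,1,1,1]

```text
time: 13.7
position: [0.577, 0.1235, 0.1304]
tool_rot: [0.511, 0.86, 0.0, -0.0]
ft_force: [1.3, 2.0, -3.1]
grip_width: 0.0133
grip_force: 40.0
```

>>> arm_command:
  delta_rot:
    - [0,0,0]
    - [0,0,0]
  delta_pos:
    - [0,0,0]
    - [0,0,0]
  gripper: [1,1]

```text
time: 13.87
position: [0.5771, 0.1235, 0.1304]
tool_rot: [0.509, 0.861, 0.0, -0.0]
ft_force: [1.4, 2.5, -2.4]
grip_width: 0.0139
grip_force: 40.0
```

```bash
python3 -c "
from h import *
st();to(W([0,.0622,.128]),1.013)"
```

```text
t13.87 E [  0.52  62.55 130.4 ] F [ 1.26  2.59 -2.43] M [ 0.421 -0.39  -0.093] w13.86 gf40.0 q6 -0.48
pos [-0.     -0.0006  0.0024] rot [ 0.02 -0.03  0.07]
```

>>> arm_command:
  delta_rot:
    - [0,0,0]
    - [0,0,0]
    - [0,0,0]
    - [0,0,0]
    - [0,0,0]
    - [0,0,-7]
    - [0,0,-14]
    - [0,0,-21]
    - [0,0,-28]
    - [0,0,-35]
    - [0,0,-42]
    - [0,0,-49]
  delta_pos:
    - [0,0,0]
    - [0,0,0]
    - [0,0,0]
    - [0,0,-0.03]
    - [0,0,-0.06]
    - [0,0,-0.07]
    - [0,0,-0.07]
    - [0,0,-0.07]
    - [0,0,-0.07]
    - [0,0,-0.07]
    - [0,0,-0.07]
    - [0,0,-0.07]
  gripper: [0,0,0,0,0,0,0,0,0,0,0,0]

```text
time: 14.87
position: [0.5768, 0.1228, 0.2007]
tool_rot: [0.104, 0.995, -0.0, -0.0]
ft_force: [0.9, -0.2, -0.3]
grip_width: 0.0436
grip_force: 0.0
```

```bash
python3 -c "
from h import *
st();to(W([0.0003,-.0546,.2]))"
```

```text
t14.87 E [  0.32  61.86 200.73] F [ 0.92 -0.12 -0.34] M [ 0.089 -0.119 -0.038] w43.58 gf0.0 q6 -1.34
pos [-0.0175 -0.1151  0.0008] rot [-0.04 -0.01 -8.65]
```

>>> arm_command:
  delta_rot:
    - [0,0,-4]
    - [0,0,-8.6]
    - [0,0,-8.6]
    - [0,0,-8.6]
    - [0,0,-8.6]
    - [0,0,-8.6]
    - [0,0,-8.6]
    - [0,0,-8.6]
    - [0,0,-8.6]
    - [0,0,-8.6]
  delta_pos:
    - [-0.005,-0.03,0]
    - [-0.01,-0.065,0]
    - [-0.015,-0.1,0]
    - [-0.0175,-0.115,0]
    - [-0.0175,-0.115,0]
    - [-0.0175,-0.115,0]
    - [-0.0175,-0.115,0.03]
    - [-0.0175,-0.115,0.05]
    - [-0.0175,-0.115,0.057]
    - [-0.0175,-0.115,0.057]
  gripper: [0,0,0,0,0,0,0,0,0,0]

```text
time: 15.7
position: [0.5681, 0.0086, 0.1417]
tool_rot: [0.031, 1.0, 0.0, -0.002]
ft_force: [-0.1, 0.1, -0.3]
grip_width: 0.0434
grip_force: 0.0
```

```bash
python3 -c "
from h import *
st();to(W([0.0003,-.043,.1435]))"
```

```text
t15.70 E [ -1.91 -52.7  141.73] F [-0.12  0.08 -0.3 ] M [ 0.131 -0.141 -0.011] w43.35 gf0.0 q6 -1.69
pos [-0.0021  0.0097 -0.0018] rot [ 0.05 -0.27 -0.34]
```

>>> arm_command:
  delta_rot:
    - [0,0,0]
    - [0,0,0]
    - [0,0,0]
    - [0,0,0]
    - [0,0,0]
  delta_pos:
    - [0,0.004,0]
    - [0,0.008,0]
    - [0,0.01,0]
    - [0,0.011,0]
    - [0,0.011,0]
  gripper: [0,0,0,0,0]

```text
time: 16.12
position: [0.5709, 0.0186, 0.1444]
tool_rot: [0.032, 0.999, -0.0, 0.001]
ft_force: [0.4, -0.4, -0.3]
grip_width: 0.0435
grip_force: 0.0
```

```bash
python3 -c "
from h import *
st();to(W([0.0003,-.042,.1435]))"
```

```text
t16.12 E [  0.34 -42.58 144.41] F [ 0.37 -0.38 -0.32] M [ 0.105 -0.141  0.019] w43.52 gf0.0 q6 -1.67
pos [0.     0.0006 0.0009] rot [-0.01  0.1  -0.38]
```

>>> arm_command:
  delta_rot:
    - [0,0,0]
    - [0,0,0]
    - [0,0,0]
    - [0,0,0]
  delta_pos:
    - [0,0.0005,0]
    - [0,0.001,0]
    - [0,0.001,0]
    - [0,0.001,0]
  gripper: [0,0,0,0]

```text
time: 16.45
position: [0.5705, 0.019, 0.1436]
tool_rot: [0.032, 0.999, -0.0, 0.0]
ft_force: [-0.7, 0.4, -0.3]
grip_width: 0.0437
grip_force: 0.0
```

```bash
python3 -c "
from h import *
st();to(W([0.0003,-.042,.1435]))"
```

```text
t16.45 E [-1.2000e-01 -4.2200e+01  1.4358e+02] F [-0.71  0.39 -0.29] M [ 0.114 -0.145 -0.045] w43.73 gf0.0 q6 -1.67
pos [-0.0004  0.0002  0.0001] rot [-0.    0.   -0.43]
```

>>> arm_command:
  delta_rot:
    - [0,0,0]
    - [0,0,0]
    - [0,0,0]
    - [0,0,0]
  delta_pos:
    - [0,0.0005,0]
    - [0,0.001,0]
    - [0,0.001,0]
    - [0,0.001,0]
  gripper: [0,0,0,0]

```text
time: 16.78
position: [0.5705, 0.0197, 0.1436]
tool_rot: [0.032, 0.999, -0.0, -0.0]
ft_force: [-0.2, -1.4, 0.8]
grip_width: 0.0434
grip_force: 1.0
```

```bash
python3 -c "
from h import *
st()"
```

```text
t16.78 E [-9.0000e-02 -4.1500e+01  1.4358e+02] F [-0.09 -1.4   0.77] M [-0.258 -0.08   0.021] w43.39 gf1.0 q6 -1.67
```

>>> arm_command:
  delta_rot:
    - [0,0,0]
    - [0,0,0]
    - [0,0,0]
    - [0,0,0]
  delta_pos:
    - [0,0.0005,0]
    - [0,0.001,0]
    - [0,0.001,0]
    - [0,0.001,0]
  gripper: [0,0,0,0]

```text
time: 17.12
position: [0.5707, 0.0205, 0.1437]
tool_rot: [0.032, 0.999, -0.001, 0.0]
ft_force: [0.0, -4.9, 1.9]
grip_width: 0.0436
grip_force: 2.4
```

```bash
python3 -c "
from h import *
st()"
```

```text
t17.12 E [ 4.0000e-02 -4.0700e+01  1.4367e+02] F [ 0.31 -4.91  1.87] M [-0.772 -0.035 -0.024] w43.65 gf2.4 q6 -1.67
```

>>> arm_command:
  delta_rot:
    - [0,0,0]
    - [0,0,0]
    - [0,0,0]
    - [0,0,0]
    - [0,0,0]
    - [0,0,0]
    - [0,0,0]
    - [0,0,0]
  delta_pos:
    - [0,-0.008,0]
    - [0,-0.018,0]
    - [0,-0.023,0]
    - [0,-0.025,0]
    - [0,-0.026,0]
    - [0,-0.0265,0]
    - [0,-0.0265,0]
    - [0,-0.0265,0]
  gripper: [0,0,0,0,0,0,0,0]

```text
time: 17.78
position: [0.5689, -0.0051, 0.1435]
tool_rot: [0.032, 0.999, 0.0, -0.0]
ft_force: [0.4, -0.2, -0.4]
grip_width: 0.0435
grip_force: 0.0
```

```bash
python3 -c "
from h import *
st()"
```

```text
t17.78 E [ -0.37 -66.33 143.54] F [ 0.45 -0.19 -0.38] M [ 0.124 -0.125  0.031] w43.50 gf0.0 q6 -1.71
```

>>> arm_command:
  delta_rot:
    - [0,0,0]
    - [0,0,0]
    - [0,0,0]
    - [0,0,0]
  delta_pos:
    - [0,-0.0005,0]
    - [0,-0.0007,0]
    - [0,-0.0007,0]
    - [0,-0.0007,0]
  gripper: [0,0,0,0]

```text
time: 18.12
position: [0.5689, -0.0059, 0.1436]
tool_rot: [0.032, 0.999, 0.0, 0.0]
ft_force: [0.9, -0.3, -0.7]
grip_width: 0.0435
grip_force: 0.0
```

```bash
python3 -c "
from h import *
st()"
```

```text
t18.12 E [ -0.3  -67.15 143.55] F [ 0.88 -0.23 -0.7 ] M [ 0.131 -0.157  0.021] w43.49 gf0.0 q6 -1.71
```

>>> arm_command:
  delta_rot:
    - [0,0,0]
    - [0,0,0]
    - [0,0,0]
    - [0,0,0]
  delta_pos:
    - [0,-0.0005,0]
    - [0,-0.0007,0]
    - [0,-0.0007,0]
    - [0,-0.0007,0]
  gripper: [0,0,0,0]

```text
time: 18.45
position: [0.5688, -0.0064, 0.1436]
tool_rot: [0.032, 0.999, 0.0, 0.0]
ft_force: [-0.6, 2.0, 1.1]
grip_width: 0.0436
grip_force: 0.9
```

```bash
python3 -c "
from h import *
st()"
```

```text
t18.45 E [ -0.34 -67.64 143.58] F [-0.72  1.94  1.08] M [ 0.416 -0.229  0.04 ] w43.61 gf0.9 q6 -1.71
```

>>> arm_command:
  delta_rot:
    - [0,0,0]
    - [0,0,0]
    - [0,0,0]
    - [0,0,0]
  delta_pos:
    - [0,-0.0005,0]
    - [0,-0.0009,0]
    - [0,-0.0009,0]
    - [0,-0.0009,0]
  gripper: [0,0,0,0]

```text
time: 18.78
position: [0.5688, -0.0071, 0.1436]
tool_rot: [0.032, 0.999, 0.001, 0.0]
ft_force: [1.4, 4.8, 1.6]
grip_width: 0.0433
grip_force: 2.3
```

```bash
python3 -c "
from h import *
st()"
```

```text
t18.78 E [ -0.35 -68.29 143.62] F [1.12 4.88 1.61] M [ 0.972 -0.271 -0.019] w43.28 gf2.3 q6 -1.72
```

With the knob turned there is no free travel. The zero-load contacts, -42.05 and -67.2 mm, are 25.15 mm apart, about the opening less the wheel's 18 mm thickness, and the stiffness has doubled on both sides. From this the nip is about 0.17 rad, inside the 0.08 to 0.32 window. I'll centre, lift clear and check.

>>> arm_command:
  delta_rot:
    - [0,0,0]
    - [0,0,0]
    - [0,0,0]
    - [0,0,0]
    - [0,0,0]
    - [0,0,0]
    - [0,0,0]
    - [0,0,0]
    - [0,0,0]
    - [0,0,0]
  delta_pos:
    - [0,0.003,0]
    - [0,0.009,0]
    - [0,0.0135,0]
    - [0,0.0135,0]
    - [0,0.0135,0]
    - [0,0.0135,-0.03]
    - [0,0.0135,-0.06]
    - [0,0.0135,-0.1]
    - [0,0.0135,-0.1]
    - [0,0.0135,-0.1]
  gripper: [0,0,0,0,0,0,0,0,0,0]

```text
time: 19.62
position: [0.5714, 0.0052, 0.2463]
tool_rot: [0.032, 0.999, -0.001, 0.003]
ft_force: [-0.6, -0.6, -0.3]
grip_width: 0.0437
grip_force: 0.0
```

```bash
python3 - <<'E'
from h import *
from rig import viewer
st()
c=viewer.camera("side");u,v=pix(c,[W([0,0,.12])])[0]
x,y=int(u),int(v);cv2.imwrite("pics/s3.png",cv2.resize(c["pixels"][y-70:y+90,x-100:x+100],None,fx=3.7,fy=3.7,interpolation=2))
E
```

```text
t19.62 E [  1.62 -55.87 246.33] F [-0.59 -0.61 -0.31] M [ 0.09  -0.095  0.005] w43.67 gf0.0 q6 -1.69
```

View pics/s3.png

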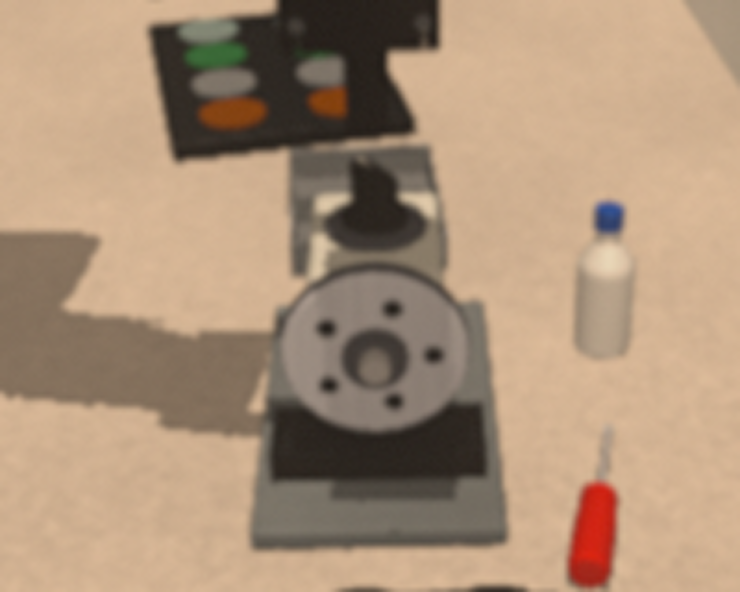

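The picture shows the bar turned at (372,185), the wheel upright at (375,350) and the gripper clear above. The bottle, driver and tray stand where they were.

```bash
python3 -c "
from rig import robot
print(robot.hand_in())"
```

```text
the job is handed in; nothing more can be done
None
```

I measured about 0.077 rad of play on each side and turned the knob 0.95 rad clockwise, for an estimated nip of 0.17 rad. A 5 N press each way then found no rocking, and I handed the job in with the wheel upright and the gripper clear.

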